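# Close the fan control box with its four wing screws, crisscross

### The job

Close the fan's control box on the lazy susan by tightening its four black wing screws clockwise in two crisscross rounds, so that the cover seats flat. First round: turn one screw and then the one diagonally opposite, then the other two, each only part-way, until its wing stands about 55 degrees clockwise from the line through the box's black cable gland, along which the wings nearly point at first. Second round, again one diagonal pair before the other: turn each on until it has run down on its seat and you feel it go firmly stiff, but do not force it any further; leave the whistles, top, yo-yo and bowl where they are.

Things in the scene. Friction and masses are not known exactly. Their poses are not given: they have to be found in the camera images.
- box: White plastic control box of the ceiling fan, 153 x 153 mm, fixed on the birch lazy susan (round board of 380 mm, top 40 mm above the table, locked). Origin: centre of its underside, on the board. x and y run along its sides, z up. A black cable gland sticks out of its +x side. Its rim reaches 50 mm above this origin and surrounds the cover with 1.5 mm play.
- cover: Loose square aluminium cover, 140 x 140 x 8 mm, about 0.16 kg, on four soft springs (0.5 N/mm each). Origin: centre of its underside, 45 mm above the box origin at first. It sinks 3 to 5.5 mm before it meets firm seats under its corners, all at one depth, which varies, cannot be seen and is only felt. Tightening the later screws takes up to half of the pressure off the first ones.
- screw_a: Shank of the wing screw at the box's -x, +y corner, 52 mm from the box centre along each axis, diagonally opposite screw_c. Origin: on its axis at its rounded underside, which presses on the cover; 55 mm above the box origin at angle 0. Torque: 0.2 N m running free; on the seat 0.04 N m more per 10 N of pressure; 0.3 to 0.38 is firmly tight, 0.45 is overtightened.
- bar_a (a point): Grip point of the black wing of screw_a, on the axis, 28 mm above the screw's underside. The wing: upright bar 36 mm long (this x), 10 mm thick (y), 12 to 40 mm above the screw's underside; grip across its thickness from above. It drives the screw through a rubber bush: runs ahead of it by 0.5 rad per N m (0.1 rad running free), springs back when let go.
- knob_a (a joint): Angle of screw a itself, rad. 0 = wing (let go) along the box's x axis; grows clockwise from above (tightening), sinking 4 mm per rad. Starts at 0.1 to 0.35, meets the cover at 0.5; the seat is felt between 1.3 and 1.9, about alike for all four; there the torque climbs 0.5 N m per rad, then faster. Stays where left. Torque stays readable while the wing is held after turning.
- screw_b: Shank of the wing screw at the box's -x, -y corner, 52 mm from the box centre along each axis, diagonally opposite screw_d. Origin: on its axis at its rounded underside, which presses on the cover; 55 mm above the box origin at angle 0. Torque: 0.2 N m running free; on the seat 0.04 N m more per 10 N of pressure; 0.3 to 0.38 is firmly tight, 0.45 is overtightened.
- bar_b (a point): Grip point of the black wing of screw_b, on the axis, 28 mm above the screw's underside. The wing: upright bar 36 mm long (this x), 10 mm thick (y), 12 to 40 mm above the screw's underside; grip across its thickness from above. It drives the screw through a rubber bush: runs ahead of it by 0.5 rad per N m (0.1 rad running free), springs back when let go.
- knob_b (a joint): Angle of screw b itself, rad. 0 = wing (let go) along the box's x axis; grows clockwise from above (tightening), sinking 4 mm per rad. Starts at 0.1 to 0.35, meets the cover at 0.5; the seat is felt between 1.3 and 1.9, about alike for all four; there the torque climbs 0.5 N m per rad, then faster. Stays where left. Torque stays readable while the wing is held after turning.
- screw_c: Shank of the wing screw at the box's +x, -y corner, 52 mm from the box centre along each axis, diagonally opposite screw_a. Origin: on its axis at its rounded underside, which presses on the cover; 55 mm above the box origin at angle 0. Torque: 0.2 N m running free; on the seat 0.04 N m more per 10 N of pressure; 0.3 to 0.38 is firmly tight, 0.45 is overtightened.
- bar_c (a point): Grip point of the black wing of screw_c, on the axis, 28 mm above the screw's underside. The wing: upright bar 36 mm long (this x), 10 mm thick (y), 12 to 40 mm above the screw's underside; grip across its thickness from above. It drives the screw through a rubber bush: runs ahead of it by 0.5 rad per N m (0.1 rad running free), springs back when let go.
- knob_c (a joint): Angle of screw c itself, rad. 0 = wing (let go) along the box's x axis; grows clockwise from above (tightening), sinking 4 mm per rad. Starts at 0.1 to 0.35, meets the cover at 0.5; the seat is felt between 1.3 and 1.9, about alike for all four; there the torque climbs 0.5 N m per rad, then faster. Stays where left. Torque stays readable while the wing is held after turning.
- screw_d: Shank of the wing screw at the box's +x, +y corner, 52 mm from the box centre along each axis, diagonally opposite screw_b. Origin: on its axis at its rounded underside, which presses on the cover; 55 mm above the box origin at angle 0. Torque: 0.2 N m running free; on the seat 0.04 N m more per 10 N of pressure; 0.3 to 0.38 is firmly tight, 0.45 is overtightened.
- bar_d (a point): Grip point of the black wing of screw_d, on the axis, 28 mm above the screw's underside. The wing: upright bar 36 mm long (this x), 10 mm thick (y), 12 to 40 mm above the screw's underside; grip across its thickness from above. It drives the screw through a rubber bush: runs ahead of it by 0.5 rad per N m (0.1 rad running free), springs back when let go.
- knob_d (a joint): Angle of screw d itself, rad. 0 = wing (let go) along the box's x axis; grows clockwise from above (tightening), sinking 4 mm per rad. Starts at 0.1 to 0.35, meets the cover at 0.5; the seat is felt between 1.3 and 1.9, about alike for all four; there the torque climbs 0.5 N m per rad, then faster. Stays where left. Torque stays readable while the wing is held after turning.
- whistle1: Red plastic whistle, about 55 x 18 x 22 mm, lying on the lazy susan beside the box; bystander. Origin: underside.
- whistle2: Red plastic whistle, about 55 x 18 x 22 mm, lying on the lazy susan beside the box; bystander. Origin: underside.
- whistle3: Red plastic whistle, about 55 x 18 x 22 mm, lying on the lazy susan beside the box; bystander. Origin: underside.
- top: Wooden spinning top, 48 mm wide, 50 mm tall, on the lazy susan; bystander. Origin: underside.
- yoyo: Orange plastic yo-yo, 56 mm wide, 34 mm tall, lying flat on the lazy susan; bystander. Origin: underside.
- bowl: White ceramic bowl, 150 mm wide, 60 mm tall, on the table; bystander. Origin: underside.
Not all that is in view belongs to the job. Of the things like the cover, leave any that is blue or turquoise; of the rest the larger one is meant.

How it is judged:
On the way, in this order (a step that is already met when the one before it is completed fails the run):
1. first round: one diagonal pair of screws is turned part-way (0.7 to 1.2 rad) while the other pair is still back (below 0.55) (((value of joint knob_a between 0.7 and 1.2 rad and value of joint knob_c between 0.7 and 1.2 rad and value of joint each of knob_b, knob_d below 0.55 rad) or (value of joint knob_b between 0.7 and 1.2 rad and value of joint knob_d between 0.7 and 1.2 rad and value of joint each of knob_a, knob_c below 0.55 rad))), for 0.1 s.
2. first round done: all four screws stand part-way (0.7 to 1.2 rad) (value of joint knob_a between 0.7 and 1.2 rad and value of joint knob_b between 0.7 and 1.2 rad and value of joint knob_c between 0.7 and 1.2 rad and value of joint knob_d between 0.7 and 1.2 rad), for 0.1 s.
3. second round: one diagonal pair is tight (presses on the cover with over 15 N) while the other pair still stands below 1.2 rad (((contact force between each of screw_a, screw_c and cover above 15 N and value of joint each of knob_b, knob_d below 1.2 rad) or (contact force between each of screw_b, screw_d and cover above 15 N and value of joint each of knob_a, knob_c below 1.2 rad))), for 0.1 s.
At the end, for the whole second after the job is handed in: All four screws are tight, each pressing on the cover with over 15 N, and the cover lies flat (tilt below 0.012 rad) and at rest (contact force between each of screw_a, screw_b, screw_c, screw_d and cover above 15 N and angle between cover's own z axis and vertical below 0.012 rad and linear speed of cover below 0.01 m/s); the robot touches nothing.
It fails at once if a screw is overtightened (presses on the cover with over 70 N) (contact force between any of screw_a, screw_b, screw_c, screw_d and cover above 70 N).
It fails at once if a bystander is moved by more than 25 mm (distance of any of whistle1, whistle2, whistle3, top, yoyo, bowl from where it was at the start of the episode above 0.025 m).
It also fails if it takes over 72 s, if anything falls off the work surface, if the arm or the gripper's body presses on something with over 40 N, if the wrist force passes 120 N, or if a joint passes its speed limit or range.

### The arm

A 6-joint arm with a two-finger parallel gripper is mounted at the origin on the work surface. World frame = base frame: x ahead of the robot, y to its left, z up, the work surface at z = 0. Lengths are in m, angles in rad, forces in N, time in s.
With the tool pointing down it reaches from about 0.35 to 0.975 m from the base axis. Payload 4.9 kg.
Tool frame: the origin (TCP) lies midway between the tips of the shut fingers; the grasp point (between the pads) lies 19 mm behind it; z points along the fingers, y is the direction in which the jaws open and shut (so a half turn about z gives the same grasp; the last joint's range is limited). The gripper opens to 85 mm and grips with 20 to 120 N. Pads are 22 mm wide; open, the fingers measure 114 mm over their backs; the gripper's body (76 mm by 85 mm) begins 54 mm behind the grasp point. The pads swing forward as they close: fully open they stand 13 mm farther back than shut.
Start: joints at [-0.119, 0.053, 1.613, -0, 1.476, -0.119], TCP at [0.625, 0, 0.231] pointing down, gripper open.
Joint ranges: [-3.01, 3.01], [-1.01, 2.22], [0.06, 2.58], [-1.02, 4.17], [0.09, 2.62], [-3.14, 3.14]. Speed limits (rad/s): [2.57, 2.57, 3.14, 3.14, 3.14, 3.14].

### API

Orientations are given as a unit quaternion [w, x, y, z].
In Python, from bench import status, imaging, ctrl, outline_of, place_of gives the robot as it stands. The module is installed in compiled form; this text tells all that it offers.
- The arm moves only by the tool apply_moves, never from a script. Its argument "moves" is a list of rows, each an object with "slide": the shift along the tool's x, y, z in cm, a list of three; "twist": the turn about the tool's z in degrees; "grip": the closure, from 0 (fully open) to 1 (shut). In form: [{"slide": [x, y, z], "twist": twist, "grip": grip}, ...]. A call has 1 to 10 rows; each row is the pose to reach, as a shift and turn from the pose commanded when the call began, along the tool's axes at that moment; what a row does not reach only later rows make up. A row lasts 1/10 s, in which the tool goes at most 50 mm and 8.59 degrees, less where a joint would pass 70% of its speed; a pose out of reach is approached as far as the arm can. A call with a gripper value outside its range is refused whole. The fingers move at their own pace and stop on an object; "newtons" is the grip in N (left out, the last holds). Time passes only in rows, so rows that repeat a pose let the fingers close. It gives the time, the measured TCP pose, the force and the opening at its end, in the units of the state.
- status.sense(): the state, without advancing time (a new reading comes with each control period).
- imaging.get_image(name): name is "scene" or "side" or "wrist"; returns (picture, depth): 384x512x3 uint8, red, green, blue; 384x512 float32, m along the optical axis (not along the pixel's ray), 0 where there is no reading.
- imaging.camera_model(name): a dict with "mtx" (3x3 intrinsics, pixels), "R" (3x3) and "t" (3): a world point X has camera coordinates R X + t; the wrist camera has in their place "tool_from_camera" (4x4, takes a point from camera to tool coordinates, whose origin is the TCP and whose axes are the flange's). Camera axes: x right, y down, z forward; pixel columns grow to the right and rows downward; lengths in m; the calibration is good to about 2 mm. A picture is of the moment at which its call begins: read the wrist's pose just before it. camera_model takes no time and is no camera call.
- ctrl.job_done(): hands the job in, once; it reports no verdict.
Trained networks look in the newest picture that a camera, given by its name, has taken for a name from the list of things; names that differ only in an ending like _2 or _b are one class to them, and where a whole thing is asked for, a point or a joint stands for the part that bears it (a point fixed in the world has none). Each returns a list of dicts, best first, with "score" (0 to 1); they miss things now and then, are a little off and sometimes report something else, mostly with a low value. They report only what shows in the picture. A call takes as long as a camera call. They do not tell look-alikes from the thing itself.
- outline_of(camera, query): "region" (384x512 bool, what is visible of it) and "box" ([centre column, centre row, width, height] in pixels, round what is visible of it).
- place_of(camera, query): "xy" ([column, row] in pixels: a listed point, or the origin of a listed thing).
The state is a dict: "clock": time; "qpos": joint angles; "joint_velocities": joint speeds; "effort": joint torques, N m; "eef_pos": TCP position; "ee_rot": TCP orientation; "force": force on the tool from outside, world axes, zero at the start; "moment": the same for the moment, N m; "gripper_width": finger opening in m.
Only numpy, scipy, OpenCV 4.12 (cv2) and the standard library are available. Lean on these libraries where they do the work, as an engineer would, in place of code of your own. Each camera call takes 0.05 s, during which the arm holds its last target. There are 200 camera calls.

## Working session

There is one attempt and no reset: what is moved stays moved. The work goes in short steps, Python scripts to look and compute and a tool call to move; the robot and the scene stay as the last step left them, time stands still between calls to the robot, and variables do not carry over. Pictures are saved under pics/ and viewed, about 8 in all and at most 12, crops included, and the job is handed in when it is done.

Besides the shell and the picture viewer there is one more tool, called after "Emit:" as name([rows], argument=value, ...), one row to a line, values as JSON. apply_moves: Moves the arm, as the interface text tells. Its arguments: {"type":"object","properties":{"moves":{"type":"array","items":{"type":"object","properties":{"slide":{"type":"array","items":{"type":"number"}},"twist":{"type":"number"},"grip":{"type":"number"}}}},"newtons":{"type":"number"}},"required":["moves"]}

```bash
mkdir -p pics
cat > h.py <<'E'
import numpy as np, cv2
from bench import status, imaging, ctrl, outline_of, place_of
from scipy.spatial.transform import Rotation as Ro
def rot(s): q=s["ee_rot"]; return Ro.from_quat([q[1],q[2],q[3],q[0]]).as_matrix()
def snap(n):
    s=status.sense(); im,d=imaging.get_image(n); m=imaging.camera_model(n); K=np.array(m["mtx"])
    if n=="wrist":
        T=np.array(m["tool_from_camera"]); R=rot(s)@T[:3,:3]; t=rot(s)@T[:3,3]+np.array(s["eef_pos"])
    else:
        R=np.array(m["R"]).T; t=-R@np.array(m["t"])
    return im,d,K,R,t
def up(K,R,t,u,v,dep): return R@(np.linalg.inv(K)@np.array([u,v,1.])*dep)+t
def upz(K,R,t,u,v,z):
    r=R@(np.linalg.inv(K)@np.array([u,v,1.])); return t+r*(z-t[2])/r[2]
def save(n,im): cv2.imwrite("pics/"+n+".png",im[:,:,::-1])
E
python3 - <<'E'
from h import *
out=[]
for n in ["scene","wrist"]:
    im,d,K,R,t=snap(n); out.append(im)
    print(n,"cam at",t.round(3))
    for q in ["box","cover","screw_a","bar_a"]:
        for r in place_of(n,q)[:6]:
            u,v=r["xy"]; z=d[int(np.clip(v,0,383)),int(np.clip(u,0,511))]
            print(q,round(r["score"],2),np.round([u,v]),up(K,R,t,u,v,z).round(3))
save("a",np.vstack([cv2.resize(o,(400,300)) for o in out])) if 0 else None
save("scene1",out[0]);save("wrist1",out[1])
s=status.sense();print(s["clock"],s["eef_pos"],s["ee_rot"],s["force"],s["moment"],s["gripper_width"]);print(rot(s).round(3))
E
```

```text
scene cam at [ 1.109 -0.496  0.794]
box 0.78 [231. 225.] [ 0.576 -0.029  0.093]
cover 0.96 [ 94. 268.] [ 0.367 -0.31   0.011]
cover 0.88 [317. 197.] [0.619 0.279 0.008]
cover 0.86 [227. 211.] [ 0.533 -0.002  0.096]
cover 0.83 [251. 337.] [ 0.783 -0.181  0.004]
screw_a 0.67 [260. 220.] [0.616 0.032 0.093]
screw_a 0.64 [214. 233.] [ 0.581 -0.089  0.114]
screw_a 0.5 [205. 206.] [ 0.489 -0.037  0.109]
screw_a 0.46 [242. 194.] [0.535 0.051 0.118]
bar_a 0.6 [255. 214.] [0.622 0.009 0.134]
bar_a 0.58 [242. 190.] [0.534 0.055 0.13 ]
bar_a 0.4 [201. 198.] [ 0.482 -0.039  0.134]
wrist cam at [0.624 0.068 0.374]
cover 0.66 [184. 188.] [ 0.544 -0.003  0.095]
cover 0.59 [102. 344.] [ 0.569 -0.008  0.297]
cover 0.48 [122. 210.] [ 0.48  -0.026  0.102]
screw_a 0.84 [118. 213.] [ 0.48  -0.026  0.112]
screw_a 0.67 [158. 123.] [0.531 0.063 0.116]
screw_a 0.61 [206. 250.] [ 0.565 -0.073  0.101]
bar_a 0.96 [108. 219.] [ 0.479 -0.026  0.128]
bar_a 0.82 [207. 262.] [ 0.571 -0.073  0.127]
0.5 [6.24967393e-01 1.29764052e-05 2.31281526e-01] [-1.10240428e-05  7.07095402e-01  7.07118160e-01 -5.25754371e-06] [ 0.51684854 -0.59440637  0.06196294] [ 0.02687173 -0.05982288  0.01489962] 0.08542316482764818
[[-0.  1. -0.]
 [ 1.  0.  0.]
 [ 0. -0. -1.]]
```

View pics/scene1.png

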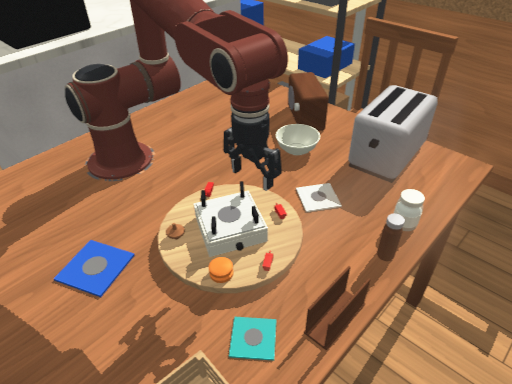

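View pics/wrist1.png

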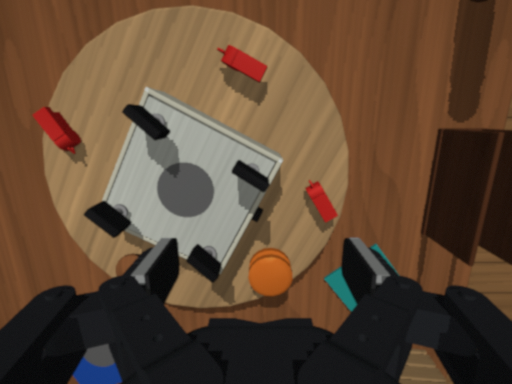

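The wrist picture shows the box with four black wings at (146,121), (251,176), (107,219) and (204,262). The gland is at (258,214), so box +x points right and slightly down.

Things that could be taken for the cover, by scene pixel:
- blue plate (95,267): leave
- turquoise plate (251,337): leave
- small white plate (318,196): the smaller one
- plate in the box (229,213): the larger one, sitting under the wing screws, so this is the cover

Next I measure the wings by depth.

```bash
cat >> h.py <<'E'
def cloud(n):
    im,d,K,R,t=snap(n); v,u=np.mgrid[:384,:512]
    P=(np.stack([u,v,np.ones_like(u)],-1)@np.linalg.inv(K).T)*d[...,None]@R.T+t
    P[d<=0]=np.nan
    return im,P,K,R,t
def rect(xy):
    (c,(w,h),a)=cv2.minAreaRect((xy*1000).astype(np.float32)); a=a if w>=h else a+90
    return np.array(c)/1000,max(w,h),min(w,h),(a+90)%180-90
def wings(im,P,c,zmin=.118,zmax=.14):
    m=(P[...,2]>zmin)&(P[...,2]<zmax)&(np.hypot(P[...,0]-c[0],P[...,1]-c[1])<.11)&(im.max(-1)<90)
    k,l,st,_=cv2.connectedComponentsWithStats(m.astype(np.uint8)); o=[]
    for i in range(1,k):
        if st[i,4]<40: continue
        p=P[l==i]; q=p[p[:,2]>np.percentile(p[:,2],90)-.003]; r=rect(q[:,:2])
        o.append((r,np.percentile(q[:,2],[50,95]),st[i]))
    return o
E
python3 - <<'E'
from h import *
for n in ["wrist","scene","side"]:
    im,P,K,R,t=cloud(n)
    if n=="side": save("side1",im)
    m=(P[...,2]>.084)&(P[...,2]<.1)&(np.hypot(P[...,0]-.53,P[...,1])<.13)
    k,l,st,_=cv2.connectedComponentsWithStats(m.astype(np.uint8)); i=1+st[1:,4].argmax()
    print(n,"rim",rect(P[l==i][:,:2]), np.percentile(P[l==i][:,2],[5,50,95]).round(4))
    for r,z,s in wings(im,P,[.53,0]): print(r[0].round(4),np.round(r[1:],1),z.round(4),s)
E
```

```text
wrist rim (array([ 0.54535132, -0.00647131]), 153.59278869628906, 153.44338989257812, -27.699966430664062) [0.0906 0.0941 0.0956]
[0.5239 0.0638] [ 35.9  10.5 -43. ] [0.1346 0.1358] [122 104  46  36 713]
[0.6156 0.0156] [ 35.6  10.1 -32.3] [0.1354 0.1365] [232 161  38  31 532]
[ 0.4756 -0.0278] [ 35.4  10.4 -42.9] [0.1347 0.1359] [ 84 203  44  35 745]
[ 0.5676 -0.0761] [ 35.4  11.  -47.3] [0.1347 0.1359] [187 247  34  36 597]
scene rim (array([ 0.54525293, -0.00598439]), 157.43923950195312, 153.61219787597656, -27.93956756591797) [0.0889 0.094  0.0966]
[ 0.4762 -0.0299] [ 29.9   7.9 -42.3] [0.1353 0.1371] [201 191   5  13  50]
[0.6153 0.0142] [ 32.9   6.6 -31.4] [0.1353 0.1378] [252 206   6  15  56]
[ 0.5692 -0.0776] [ 33.3   7.2 -42.5] [0.135  0.1369] [212 217   4  15  54]
side rim (array([ 0.54553333, -0.0086768 ]), 158.37205505371094, 153.3135223388672, 62.41203689575195) [0.0866 0.091  0.0944]
[0.6139 0.0132] [ 31.7  10.4 -30.1] [0.1326 0.1347] [274 189  14   8  93]
[0.5208 0.06  ] [ 32.3  10.3 -48.2] [0.1322 0.1335] [232 196  15   8  90]
[ 0.5663 -0.0791] [ 31.6   9.8 -46.1] [0.1322 0.1342] [286 217  15   7 100]
[ 0.4741 -0.0315] [ 31.2   9.3 -43.4] [0.1318 0.1341] [241 224  15   8 101]
```

Box yaw is −27.7° and its centre (0.5455, −0.0065). The four wings fit 36 × 10 mm and lie where the ±52 mm corners should be. Initial angles are about a 15°, b 15°, c 20° and d 5°. Moving to hover over screw a.

Emit:
apply_moves([
  {"slide": [6.3,-10.15,7.1],"twist": -47,"grip": 0.5},
  {"slide": [6.3,-10.15,7.1],"twist": -47,"grip": 0.5},
  {"slide": [6.3,-10.15,7.1],"twist": -47,"grip": 0.5},
  {"slide": [6.3,-10.15,7.1],"twist": -47,"grip": 0.5},
  {"slide": [6.3,-10.15,7.1],"twist": -47,"grip": 0.5},
  {"slide": [6.3,-10.15,7.1],"twist": -47,"grip": 0.5},
  {"slide": [6.3,-10.15,7.1],"twist": -47,"grip": 0.5},
], newtons=60)

```text
clock: 1.35
eef_pos: [0.5235, 0.0631, 0.1605]
ee_rot: [0.0, 0.367, 0.93, 0.0]
force: [0.2, -0.2, -0.8]
gripper_width: 0.0429
```

```bash
cat >> h.py <<'E'
def rep():
    s=status.sense(); R=rot(s); x=R[:,0]
    print("t",round(s["clock"],2),"pos",np.round(s["eef_pos"],4),"xang",round(np.degrees(np.arctan2(x[1],x[0])),2),"F",np.round(s["force"],2),"M",np.round(s["moment"],3),"w",round(s["gripper_width"],4),"q6",round(s["qpos"][5],3),"e6",round(s["effort"][5],3))
E
python3 - <<'E'
from h import *
rep()
im,P,K,R,t=cloud("wrist"); save("w2",im)
for r,z,s in wings(im,P,[.5455,-.0065]): print(r[0].round(4),np.round(r[1:],1),z.round(4),s)
E
```

```text
t 1.35 pos [0.5235 0.0631 0.1605] xang 137.0 F [ 0.2  -0.19 -0.76] M [-0.04  -0.056  0.017] w 0.0429 q6 -0.842 e6 -0.331
[0.5228 0.0647] [ 34.9   9.3 -42.4] [0.1348 0.1359] [255 191  15  56 787]
[ 0.4733 -0.0253] [ 31.1  10.2 -43.6] [0.1348 0.1359] [ 108  227   30   51 1067]
[0.6003 0.0258] [ 9.3  2.  57.9] [0.1222 0.1246] [287 312  13   6  65]
```

View pics/w2.png

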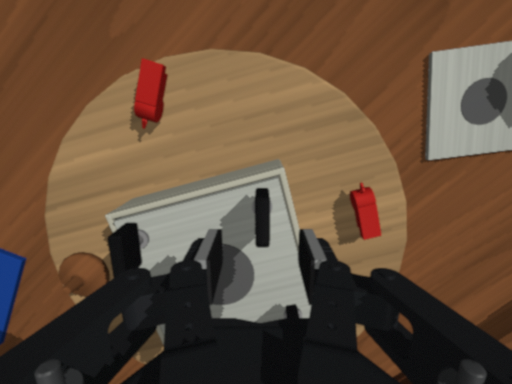

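The wing of screw a stands centred between the fingers (column 262, fingers at 210 and 310). Descending and gripping.

Emit:
apply_moves([
  {"slide": [0.1,0,3.5],"twist": 0,"grip": 0.5},
  {"slide": [0.1,0,5.5],"twist": 0,"grip": 0.5},
  {"slide": [0.1,0,5.5],"twist": 0,"grip": 0.5},
  {"slide": [0.1,0,5.5],"twist": 0,"grip": 1},
  {"slide": [0.1,0,5.5],"twist": 0,"grip": 1},
  {"slide": [0.1,0,5.5],"twist": 0,"grip": 1},
  {"slide": [0.1,0,5.5],"twist": 0,"grip": 1},
], newtons=60)

```text
clock: 2.1
eef_pos: [0.5243, 0.0639, 0.1073]
ee_rot: [0.002, 0.367, 0.93, 0.001]
force: [1.0, 2.4, 3.1]
gripper_width: 0.0086
```

```bash
python3 -c "
from h import *
rep()"
```

```text
t 2.1 pos [0.5243 0.0639 0.1073] xang 136.99 F [1.05 2.41 3.13] M [ 0.205 -0.184 -0.004] w 0.0086 q6 -0.84 e6 0.009
```

Emit:
apply_moves([
  {"slide": [0,0,0.05],"twist": 8,"grip": 1},
  {"slide": [0,0,0.1],"twist": 16,"grip": 1},
  {"slide": [0,0,0.15],"twist": 24,"grip": 1},
  {"slide": [0,0,0.2],"twist": 32,"grip": 1},
  {"slide": [0,0,0.25],"twist": 40,"grip": 1},
  {"slide": [0,0,0.3],"twist": 46,"grip": 1},
  {"slide": [0,0,0.3],"twist": 46,"grip": 1},
  {"slide": [0,0,0.3],"twist": 46,"grip": 1},
])

```text
clock: 2.9
eef_pos: [0.5236, 0.0636, 0.1043]
ee_rot: [0.001, 0.701, 0.714, 0.001]
force: [-2.2, 0.6, 8.0]
gripper_width: 0.0087
```

```bash
python3 -c "
from h import *
rep()"
```

```text
t 2.9 pos [0.5236 0.0636 0.1043] xang 91.05 F [-2.2   0.61  7.97] M [0.051 0.415 0.1  ] w 0.0087 q6 -0.038 e6 0.129
```

Emit:
apply_moves([
  {"slide": [0,0,0],"twist": 0,"grip": 1},
])

```text
clock: 3.0
eef_pos: [0.5236, 0.0636, 0.1043]
ee_rot: [0.001, 0.701, 0.714, 0.001]
force: [-1.9, 0.2, 6.7]
gripper_width: 0.0089
```

Run:
```python
from h import *
rep()
im,P,K,R,t=cloud("wrist"); rep()
m=(P[...,2]>.118)&(P[...,2]<.14)&(np.hypot(P[...,0]-.5237,P[...,1]-.0637)<.03)
print(m.sum()); 
if m.sum()>20: print(rect(P[m][:,:2]))
```

```text
t 3.0 pos [0.5236 0.0636 0.1043] xang 91.05 F [-1.86  0.22  6.71] M [0.054 0.377 0.028] w 0.0089 q6 -0.038 e6 0.11
t 3.05 pos [0.5236 0.0636 0.1042] xang 91.05 F [-1.02  0.51  5.76] M [0.087 0.303 0.136] w 0.0089 q6 -0.038 e6 0.109
2496
(array([0.52470654, 0.06581422]), 32.05253219604492, 31.41722869873047, -48.9509391784668)
```

```bash
cat >> h.py <<'E'
def tq(n=6):
    a=[]
    for i in range(n):
        s=status.sense(); a.append([s["moment"][2],s["effort"][5],*s["force"]]); imaging.get_image("side")
    a=np.array(a); print("Mz",a[:,0].round(3),"mean",a[:,0].mean().round(3),"e6",a[:,1].round(3),"F",a[:,2:].mean(0).round(2)); rep()
E
python3 -c "
from h import *
tq(6)"
```

```text
Mz [0.136 0.096 0.098 0.077 0.089 0.147] mean 0.107 e6 [0.109 0.109 0.11  0.11  0.11  0.11 ] F [-1.86  0.2   6.67]
t 3.35 pos [0.5236 0.0636 0.1042] xang 91.05 F [-1.74  0.15  6.41] M [0.023 0.302 0.118] w 0.0091 q6 -0.038 e6 0.109
```

Emit:
apply_moves([
  {"slide": [0,0,0],"twist": 0,"grip": 0.5},
  {"slide": [0,0,0],"twist": 0,"grip": 0.5},
  {"slide": [0,0,0],"twist": 0,"grip": 0.5},
  {"slide": [0,0,-4],"twist": 0,"grip": 0.5},
  {"slide": [0,0,-7],"twist": 0,"grip": 0.5},
  {"slide": [0,0,-7],"twist": 0,"grip": 0.5},
])

```text
clock: 3.95
eef_pos: [0.5258, 0.0636, 0.1777]
ee_rot: [0.003, 0.701, 0.713, 0.003]
force: [-0.0, -1.0, 0.6]
gripper_width: 0.0427
```

```bash
cat >> h.py <<'E'
def look(name=None):
    rep(); im,P,K,R,t=cloud("wrist")
    if name: save(name,im)
    S={'a':(.5237,.0637),'b':(.4754,-.0283),'c':(.5674,-.0767),'d':(.6158,.0153)}
    for r,z,s in wings(im,P,[.5455,-.0065],.115):
        k=min(S,key=lambda k:np.hypot(*(r[0]-S[k])))
        print(k,r[0].round(4),np.round(r[1:],1),"knob deg",round((-27.7-r[3])%180,1),z.round(4),s)
E
python3 -c "
from h import *
look('w3')"
```

```text
t 3.95 pos [0.5258 0.0636 0.1777] xang 91.01 F [-0.02 -1.    0.57] M [ 0.021 -0.035 -0.031] w 0.0427 q6 -0.038 e6 0.001
a [0.5233 0.0647] [ 35.3   9.7 -85.4] knob deg 57.7 [0.1318 0.1328] [249 184  16  51 641]
d [0.6066 0.0216] [ 16.2  10.1 -34.3] knob deg 6.6 [0.1355 0.1366] [347 248  37  29 503]
b [ 0.4883 -0.0334] [  6.6   1.3 -48.8] knob deg 21.1 [0.1225 0.1255] [210 306   9  12  62]
```

Springback matches the measured torque, with knob_a at about 1.0 rad. Moving on to screw c.

Emit:
apply_moves([
  {"slide": [-14.1,4.2,0.5],"twist": -41.7,"grip": 0.5},
  {"slide": [-14.1,4.2,0.5],"twist": -41.7,"grip": 0.5},
  {"slide": [-14.1,4.2,0.5],"twist": -41.7,"grip": 0.5},
  {"slide": [-14.1,4.2,0.5],"twist": -41.7,"grip": 0.5},
  {"slide": [-14.1,4.2,0.5],"twist": -41.7,"grip": 0.5},
  {"slide": [-14.1,4.2,0.5],"twist": -41.7,"grip": 0.5},
  {"slide": [-14.1,4.2,0.5],"twist": -41.7,"grip": 0.5},
])

```text
clock: 4.7
eef_pos: [0.5664, -0.0763, 0.1658]
ee_rot: [-0.001, 0.402, 0.915, -0.0]
force: [0.5, 0.2, -0.3]
gripper_width: 0.0426
```

```bash
python3 -c "
from h import *
look('w4')"
```

```text
t 4.7 pos [ 0.5664 -0.0763  0.1658] xang 132.53 F [ 0.46  0.17 -0.26] M [ 0.026 -0.013 -0.019] w 0.0426 q6 -1.006 e6 -0.049
a [0.5237 0.0568] [ 21.5   9.6 -85.9] knob deg 58.2 [0.1317 0.1331] [339   0  45  40 773]
b [ 0.4751 -0.0277] [ 35.7  10.2 -43.3] knob deg 15.6 [0.1347 0.1359] [ 191   33   29   68 1364]
d [0.6145 0.0157] [ 35.    9.8 -32. ] knob deg 4.3 [0.1353 0.1365] [ 389  141   34   57 1458]
c [ 0.5667 -0.076 ] [ 35.7   9.5 -44.3] knob deg 16.6 [0.1346 0.1357] [254 189  16  57 761]
```

Emit:
apply_moves([
  {"slide": [0,0,3.5],"twist": -2.5,"grip": 0.5},
  {"slide": [0,0,6.2],"twist": -2.5,"grip": 0.5},
  {"slide": [0,0,6.2],"twist": -2.5,"grip": 0.5},
  {"slide": [0,0,6.2],"twist": -2.5,"grip": 1},
  {"slide": [0,0,6.2],"twist": -2.5,"grip": 1},
  {"slide": [0,0,6.2],"twist": -2.5,"grip": 1},
  {"slide": [0,0,6.2],"twist": -2.5,"grip": 1},
], newtons=80)

```text
clock: 5.45
eef_pos: [0.5684, -0.0769, 0.1076]
ee_rot: [0.002, 0.381, 0.925, 0.0]
force: [-1.8, 0.8, 5.1]
gripper_width: 0.0085
```

```bash
python3 -c "
from h import *
rep()"
```

```text
t 5.45 pos [ 0.5684 -0.0769  0.1076] xang 135.19 F [-1.82  0.79  5.06] M [ 0.07   0.266 -0.042] w 0.0085 q6 -1.053 e6 0.007
```

Emit:
apply_moves([
  {"slide": [0,0,0.05],"twist": 8,"grip": 1},
  {"slide": [0,0,0.1],"twist": 16,"grip": 1},
  {"slide": [0,0,0.15],"twist": 24,"grip": 1},
  {"slide": [0,0,0.2],"twist": 32,"grip": 1},
  {"slide": [0,0,0.25],"twist": 38,"grip": 1},
  {"slide": [0,0,0.3],"twist": 42,"grip": 1},
  {"slide": [0,0,0.3],"twist": 42,"grip": 1},
  {"slide": [0,0,0.3],"twist": 42,"grip": 0.5},
  {"slide": [0,0,0.3],"twist": 42,"grip": 0.5},
  {"slide": [0,0,0.3],"twist": 42,"grip": 0.5},
])

```text
clock: 6.45
eef_pos: [0.5673, -0.0765, 0.1023]
ee_rot: [0.0, 0.687, 0.727, 0.0]
force: [-0.7, 0.4, -0.2]
gripper_width: 0.0428
```

Emit:
apply_moves([
  {"slide": [0,0,-3.5],"twist": 0,"grip": 0.5},
  {"slide": [0,0,-7],"twist": 0,"grip": 0.5},
  {"slide": [0,0,-7],"twist": 0,"grip": 0.5},
])

```text
clock: 6.75
eef_pos: [0.5706, -0.0773, 0.1786]
ee_rot: [0.005, 0.687, 0.727, 0.003]
force: [-0.1, 0.7, 1.3]
gripper_width: 0.0432
```

```bash
python3 -c "
from h import *
look()"
```

```text
t 6.75 pos [ 0.5706 -0.0773  0.1786] xang 93.21 F [-0.05  0.7   1.28] M [-0.012 -0.048  0.034] w 0.0432 q6 -0.32 e6 -0.0
a [0.5246 0.0511] [ 10.4   9.8 -86.3] knob deg 58.6 [0.1316 0.1329] [188   0  22  28 512]
d [0.6149 0.0157] [ 35.2  10.  -32.4] knob deg 4.7 [0.1354 0.1366] [ 308   58   55   47 1238]
b [ 0.4754 -0.0277] [ 35.7  10.  -43.2] knob deg 15.5 [0.1347 0.1359] [  98  114   59   47 1294]
c [ 0.5669 -0.0762] [ 35.6   9.7 -82.5] knob deg 54.8 [0.1319 0.1329] [247 183  17  51 656]
```

Step 1 state reached: a 58°, c 55°, b 15.5°, d 5°. Next is screw d.

Emit:
apply_moves([
  {"slide": [8.9,5.3,0.5],"twist": -54.4,"grip": 0.5},
  {"slide": [8.9,5.3,0.5],"twist": -54.4,"grip": 0.5},
  {"slide": [8.9,5.3,0.5],"twist": -54.4,"grip": 0.5},
  {"slide": [8.9,5.3,0.5],"twist": -54.4,"grip": 0.5},
  {"slide": [8.9,5.3,0.5],"twist": -54.4,"grip": 0.5},
  {"slide": [8.9,5.3,0.5],"twist": -54.4,"grip": 0.5},
  {"slide": [8.9,5.3,0.5],"twist": -54.4,"grip": 0.5},
  {"slide": [8.9,5.3,4],"twist": -54.4,"grip": 0.5},
  {"slide": [8.9,5.3,6.7],"twist": -54.4,"grip": 0.5},
  {"slide": [8.9,5.3,6.7],"twist": -54.4,"grip": 0.5},
])

```text
clock: 7.8
eef_pos: [0.6106, 0.0157, 0.0984]
ee_rot: [-0.006, 0.279, 0.96, -0.001]
force: [0.6, -0.1, -1.0]
gripper_width: 0.0429
```

Emit:
apply_moves([
  {"slide": [0,0,0],"twist": 0,"grip": 1},
  {"slide": [0,0,0],"twist": 0,"grip": 1},
  {"slide": [0,0,0],"twist": 0,"grip": 1},
  {"slide": [0,0,0],"twist": 0,"grip": 1},
])

```text
clock: 8.2
eef_pos: [0.6165, 0.0155, 0.1072]
ee_rot: [0.002, 0.279, 0.96, 0.001]
force: [1.4, 2.6, 2.3]
gripper_width: 0.0085
```

```bash
python3 -c "
from h import *
rep()"
```

```text
t 8.2 pos [0.6165 0.0155 0.1072] xang 147.61 F [1.39 2.56 2.27] M [ 0.257 -0.111  0.015] w 0.0085 q6 -1.101 e6 -0.007
```

Emit:
apply_moves([
  {"slide": [0,0,0.05],"twist": 8,"grip": 1},
  {"slide": [0,0,0.1],"twist": 16,"grip": 1},
  {"slide": [0,0,0.15],"twist": 24,"grip": 1},
  {"slide": [0,0,0.2],"twist": 32,"grip": 1},
  {"slide": [0,0,0.25],"twist": 40,"grip": 1},
  {"slide": [0,0,0.3],"twist": 47,"grip": 1},
  {"slide": [0,0,0.3],"twist": 52,"grip": 1},
  {"slide": [0,0,0.3],"twist": 55,"grip": 1},
  {"slide": [0,0,0.3],"twist": 55,"grip": 1},
  {"slide": [0,0,0.3],"twist": 55,"grip": 0.5},
])

```text
clock: 9.2
eef_pos: [0.6155, 0.0151, 0.1029]
ee_rot: [0.001, 0.691, 0.723, 0.0]
force: [0.2, 0.5, 0.3]
gripper_width: 0.0221
```

Emit:
apply_moves([
  {"slide": [0,0,0],"twist": 0,"grip": 0.5},
  {"slide": [0,0,0],"twist": 0,"grip": 0.5},
  {"slide": [0,0,-3.5],"twist": 0,"grip": 0.5},
  {"slide": [0,0,-7],"twist": 0,"grip": 0.5},
  {"slide": [0,0,-7],"twist": 0,"grip": 0.5},
])

```text
clock: 9.7
eef_pos: [0.6187, 0.0149, 0.179]
ee_rot: [0.004, 0.691, 0.723, 0.003]
force: [0.7, -0.4, 0.6]
gripper_width: 0.0428
```

```bash
python3 -c "
from h import *
look()"
```

```text
t 9.7 pos [0.6187 0.0149 0.179 ] xang 92.61 F [ 0.73 -0.44  0.62] M [-0.01   0.012  0.055] w 0.0428 q6 -0.142 e6 0.002
a [0.5237 0.0645] [ 35.   10.6 -86. ] knob deg 58.3 [0.1318 0.1329] [ 114  112   31   53 1219]
d [0.6155 0.016 ] [ 35.2   9.9 -82.4] knob deg 54.7 [0.132 0.133] [247 183  17  51 652]
b [ 0.4754 -0.0276] [ 35.4  11.3 -42.9] knob deg 15.2 [0.1347 0.1357] [  47  231   58   46 1368]
```

Emit:
apply_moves([
  {"slide": [-3.7,-14.2,0.5],"twist": -44.3,"grip": 0.5},
  {"slide": [-3.7,-14.2,0.5],"twist": -44.3,"grip": 0.5},
  {"slide": [-3.7,-14.2,0.5],"twist": -44.3,"grip": 0.5},
  {"slide": [-3.7,-14.2,0.5],"twist": -44.3,"grip": 0.5},
  {"slide": [-3.7,-14.2,0.5],"twist": -44.3,"grip": 0.5},
  {"slide": [-3.7,-14.2,0.5],"twist": -44.3,"grip": 0.5},
  {"slide": [-3.7,-14.2,0.5],"twist": -44.3,"grip": 0.5},
  {"slide": [-3.7,-14.2,4],"twist": -44.3,"grip": 0.5},
  {"slide": [-3.7,-14.2,6.7],"twist": -44.3,"grip": 0.5},
  {"slide": [-3.7,-14.2,6.7],"twist": -44.3,"grip": 0.5},
])

```text
clock: 10.75
eef_pos: [0.4718, -0.0273, 0.1006]
ee_rot: [-0.005, 0.368, 0.93, -0.001]
force: [-0.4, 0.2, -1.1]
gripper_width: 0.0425
```

Emit:
apply_moves([
  {"slide": [0,0,0],"twist": 0,"grip": 1},
  {"slide": [0,0,0],"twist": 0,"grip": 1},
  {"slide": [0,0,0],"twist": 0,"grip": 1},
  {"slide": [0,0,0],"twist": 0,"grip": 1},
])

```text
clock: 11.15
eef_pos: [0.4764, -0.0284, 0.1073]
ee_rot: [0.002, 0.367, 0.93, 0.0]
force: [-0.4, -0.1, 4.4]
gripper_width: 0.0085
```

```bash
python3 -c "
from h import *
rep()"
```

```text
t 11.15 pos [ 0.4764 -0.0284  0.1073] xang 136.89 F [-0.43 -0.06  4.37] M [0.043 0.025 0.009] w 0.0085 q6 -1.034 e6 -0.001
```

Held at 15.4°. I'll turn it on by 44° to about 59.5°.

Emit:
apply_moves([
  {"slide": [0,0,0.05],"twist": 8,"grip": 1},
  {"slide": [0,0,0.1],"twist": 16,"grip": 1},
  {"slide": [0,0,0.15],"twist": 24,"grip": 1},
  {"slide": [0,0,0.2],"twist": 32,"grip": 1},
  {"slide": [0,0,0.25],"twist": 39,"grip": 1},
  {"slide": [0,0,0.3],"twist": 44,"grip": 1},
  {"slide": [0,0,0.3],"twist": 44,"grip": 1},
  {"slide": [0,0,0.3],"twist": 44,"grip": 0.5},
  {"slide": [0,0,0.3],"twist": 44,"grip": 0.5},
  {"slide": [0,0,0.3],"twist": 44,"grip": 0.5},
])

```text
clock: 12.15
eef_pos: [0.475, -0.0281, 0.1023]
ee_rot: [0.0, 0.689, 0.725, 0.0]
force: [0.6, -0.9, -0.1]
gripper_width: 0.0429
```

Emit:
apply_moves([
  {"slide": [0,0,-3.5],"twist": 0,"grip": 0.5},
  {"slide": [0,0,-7],"twist": 0,"grip": 0.5},
  {"slide": [0,0,-7],"twist": 0,"grip": 0.5},
])

```text
clock: 12.45
eef_pos: [0.4783, -0.0288, 0.1781]
ee_rot: [0.004, 0.689, 0.725, 0.003]
force: [1.3, -0.5, 0.6]
gripper_width: 0.0422
```

```bash
python3 -c "
from h import *
look('w5')"
```

```text
t 12.45 pos [ 0.4783 -0.0288  0.1781] xang 92.9 F [ 1.32 -0.47  0.62] M [ 0.023 -0.042  0.001] w 0.0422 q6 -0.266 e6 -0.0
a [0.5229 0.0642] [ 35.7   9.6 -85.7] knob deg 58.0 [0.1317 0.1329] [ 323   51   22   60 1111]
d [0.6147 0.0156] [ 36.2  10.4 -82.7] knob deg 55.0 [0.1319 0.1331] [ 434  135   33   53 1383]
b [ 0.4749 -0.0275] [ 35.8   9.9 -83.9] knob deg 56.2 [0.1318 0.1329] [248 183  16  51 650]
c [ 0.5655 -0.0679] [ 19.5   9.8 -82.9] knob deg 55.2 [0.132 0.133] [356 245  20  32 512]
```

First round is done: a 58°, b 56°, c 55°, d 55°. Second round starts with b, then d. Regripping b.

Emit:
apply_moves([
  {"slide": [0,0,3.5],"twist": -3.2,"grip": 0.5},
  {"slide": [0,0,6.8],"twist": -3.2,"grip": 0.5},
  {"slide": [0,0,6.8],"twist": -3.2,"grip": 0.5},
  {"slide": [0,0,6.8],"twist": -3.2,"grip": 1},
  {"slide": [0,0,6.8],"twist": -3.2,"grip": 1},
  {"slide": [0,0,6.8],"twist": -3.2,"grip": 1},
  {"slide": [0,0,6.8],"twist": -3.2,"grip": 1},
])

```text
clock: 13.2
eef_pos: [0.4756, -0.0284, 0.1063]
ee_rot: [0.001, 0.668, 0.744, 0.0]
force: [-5.5, -0.3, 6.8]
gripper_width: 0.0085
```

Emit:
apply_moves([
  {"slide": [0,0,0],"twist": 6,"grip": 1},
  {"slide": [0,0,0.05],"twist": 12,"grip": 1},
  {"slide": [0,0,0.1],"twist": 16,"grip": 1},
  {"slide": [0,0,0.1],"twist": 18,"grip": 1},
  {"slide": [0,0,0.1],"twist": 20,"grip": 1},
  {"slide": [0,0,0.1],"twist": 22,"grip": 1},
  {"slide": [0,0,0.1],"twist": 23,"grip": 1},
  {"slide": [0,0,0.1],"twist": 24,"grip": 1},
])

```text
clock: 14.0
eef_pos: [0.4751, -0.0284, 0.1048]
ee_rot: [0.0, 0.808, 0.589, -0.0]
force: [-5.4, 0.0, 5.4]
gripper_width: 0.0083
```

```bash
python3 -c "
from h import *
tq(5)"
```

```text
Mz [0.187 0.113 0.146 0.181 0.107] mean 0.147 e6 [0.033 0.229 0.237 0.187 0.175] F [-5.56 -0.43  5.24]
t 14.25 pos [ 0.4751 -0.0284  0.1049] xang 72.14 F [-5.98 -0.27  5.35] M [-0.073  0.835  0.138] w 0.0084 q6 0.096 e6 0.173
```

Emit:
apply_moves([
  {"slide": [0,0,0],"twist": 2,"grip": 1},
  {"slide": [0,0,0.02],"twist": 4,"grip": 1},
  {"slide": [0,0,0.04],"twist": 6,"grip": 1},
  {"slide": [0,0,0.05],"twist": 8,"grip": 1},
  {"slide": [0,0,0.05],"twist": 9,"grip": 1},
  {"slide": [0,0,0.05],"twist": 10,"grip": 1},
])

```text
clock: 14.85
eef_pos: [0.4749, -0.0284, 0.1043]
ee_rot: [0.0, 0.857, 0.516, -0.0]
force: [-5.0, -0.9, 5.8]
gripper_width: 0.0085
```

```bash
python3 -c "
from h import *
tq(5)"
```

```text
Mz [0.175 0.217 0.303 0.222 0.196] mean 0.223 e6 [0.07  0.261 0.263 0.209 0.197] F [-5.31 -0.27  5.44]
t 15.1 pos [ 0.4749 -0.0284  0.1043] xang 62.15 F [-5.08  0.04  5.61] M [-0.002  0.963  0.14 ] w 0.0084 q6 0.271 e6 0.195
```

Emit:
apply_moves([
  {"slide": [0,0,0],"twist": 2,"grip": 1},
  {"slide": [0,0,0.02],"twist": 4,"grip": 1},
  {"slide": [0,0,0.03],"twist": 5,"grip": 1},
  {"slide": [0,0,0.03],"twist": 6,"grip": 1},
  {"slide": [0,0,0.03],"twist": 7,"grip": 1},
  {"slide": [0,0,0.03],"twist": 8,"grip": 1},
])

```text
clock: 15.7
eef_pos: [0.4748, -0.0283, 0.1038]
ee_rot: [0.0, 0.891, 0.455, -0.001]
force: [-6.3, 0.0, 4.1]
gripper_width: 0.0081
```

```bash
python3 -c "
from h import *
tq(6)"
```

```text
Mz [0.209 0.203 0.164 0.162 0.151 0.196] mean 0.181 e6 [0.077 0.255 0.249 0.198 0.188 0.186] F [-5.86 -0.32  4.23]
t 16.0 pos [ 0.4748 -0.0283  0.1037] xang 54.14 F [-5.03 -0.9   5.1 ] M [-0.009  0.904  0.185] w 0.0087 q6 0.41 e6 0.186
```

Emit:
apply_moves([
  {"slide": [0,0,0],"twist": 2,"grip": 1},
  {"slide": [0,0,0.02],"twist": 4,"grip": 1},
  {"slide": [0,0,0.03],"twist": 5,"grip": 1},
  {"slide": [0,0,0.03],"twist": 6,"grip": 1},
  {"slide": [0,0,0.03],"twist": 7,"grip": 1},
  {"slide": [0,0,0.03],"twist": 8,"grip": 1},
])

```text
clock: 16.6
eef_pos: [0.4746, -0.0282, 0.1033]
ee_rot: [-0.0, 0.92, 0.392, -0.001]
force: [-6.0, -0.5, 2.9]
gripper_width: 0.0085
```

```bash
python3 -c "
from h import *
tq(6)"
```

```text
Mz [0.237 0.21  0.207 0.194 0.239 0.206] mean 0.216 e6 [0.079 0.26  0.259 0.21  0.199 0.197] F [-5.47 -0.07  4.16]
t 16.9 pos [ 0.4746 -0.0282  0.1032] xang 46.14 F [-4.77  0.04  3.56] M [-0.014  0.9    0.156] w 0.0084 q6 0.55 e6 0.196
```

Emit:
apply_moves([
  {"slide": [0,0,0],"twist": 2,"grip": 1},
  {"slide": [0,0,0.02],"twist": 4,"grip": 1},
  {"slide": [0,0,0.03],"twist": 5,"grip": 1},
  {"slide": [0,0,0.03],"twist": 6,"grip": 1},
  {"slide": [0,0,0.03],"twist": 7,"grip": 1},
  {"slide": [0,0,0.03],"twist": 8,"grip": 1},
])

```text
clock: 17.5
eef_pos: [0.4745, -0.0281, 0.1028]
ee_rot: [-0.0, 0.945, 0.327, -0.001]
force: [-5.2, 0.4, 3.8]
gripper_width: 0.0084
```

```bash
python3 -c "
from h import *
tq(6)"
```

```text
Mz [0.252 0.263 0.238 0.27  0.222 0.247] mean 0.249 e6 [0.114 0.302 0.309 0.259 0.248 0.246] F [-5.63  0.54  4.21]
t 17.8 pos [ 0.4745 -0.0281  0.1029] xang 38.15 F [-5.42  1.01  4.04] M [-0.008  0.961  0.255] w 0.0085 q6 0.689 e6 0.245
```

Torque has started to climb (0.25), so b is on its seat. I continue carefully.

Emit:
apply_moves([
  {"slide": [0,0,0],"twist": 2,"grip": 1},
  {"slide": [0,0,0.02],"twist": 4,"grip": 1},
  {"slide": [0,0,0.02],"twist": 5,"grip": 1},
  {"slide": [0,0,0.03],"twist": 6,"grip": 1},
  {"slide": [0,0,0.03],"twist": 7,"grip": 1},
  {"slide": [0,0,0.03],"twist": 8,"grip": 1},
])

```text
clock: 18.4
eef_pos: [0.4744, -0.0281, 0.1025]
ee_rot: [-0.0, 0.966, 0.26, -0.001]
force: [-5.9, 1.1, 3.6]
gripper_width: 0.0085
```

```bash
python3 -c "
from h import *
tq(6)"
```

```text
Mz [0.279 0.276 0.288 0.29  0.33  0.287] mean 0.291 e6 [0.162 0.353 0.36  0.311 0.299 0.297] F [-5.74  0.59  3.98]
t 18.7 pos [ 0.4744 -0.028   0.1025] xang 30.16 F [-6.24  0.94  4.03] M [0.122 1.023 0.259] w 0.0086 q6 0.829 e6 0.297
```

Emit:
apply_moves([
  {"slide": [0,0,0],"twist": 2,"grip": 1},
  {"slide": [0,0,0.02],"twist": 4,"grip": 1},
  {"slide": [0,0,0.02],"twist": 5,"grip": 1},
  {"slide": [0,0,0.03],"twist": 6,"grip": 1},
  {"slide": [0,0,0.03],"twist": 7,"grip": 1},
])

```text
clock: 19.2
eef_pos: [0.4743, -0.0279, 0.1022]
ee_rot: [-0.0, 0.98, 0.201, -0.001]
force: [-6.5, 0.3, 4.9]
gripper_width: 0.0086
```

```bash
python3 -c "
from h import *
tq(6)"
```

```text
Mz [0.372 0.408 0.355 0.339 0.333 0.32 ] mean 0.355 e6 [0.213 0.4   0.4   0.349 0.338 0.336] F [-6.39  0.97  4.95]
t 19.5 pos [ 0.4743 -0.0279  0.1022] xang 23.17 F [-6.34  0.23  4.03] M [0.136 1.044 0.357] w 0.0083 q6 0.951 e6 0.336
```

Emit:
apply_moves([
  {"slide": [0,0,0],"twist": 1,"grip": 1},
  {"slide": [0,0,0],"twist": 2,"grip": 1},
  {"slide": [0,0,0],"twist": 3,"grip": 1},
])

```text
clock: 19.8
eef_pos: [0.4743, -0.0279, 0.1021]
ee_rot: [-0.0, 0.985, 0.175, -0.001]
force: [-6.7, 1.2, 3.6]
gripper_width: 0.0084
```

```bash
python3 -c "
from h import *
tq(6)"
```

```text
Mz [0.391 0.361 0.421 0.374 0.35  0.376] mean 0.379 e6 [0.229 0.42  0.426 0.377 0.365 0.363] F [-6.34  1.29  3.92]
t 20.1 pos [ 0.4743 -0.0279  0.1021] xang 20.18 F [-5.75  0.83  4.28] M [0.171 1.044 0.399] w 0.0083 q6 1.003 e6 0.363
```

Emit:
apply_moves([
  {"slide": [0,0,0],"twist": 0,"grip": 0.5},
  {"slide": [0,0,0],"twist": 0,"grip": 0.5},
  {"slide": [0,0,0],"twist": 0,"grip": 0.5},
  {"slide": [0,0,-3.5],"twist": 0,"grip": 0.5},
  {"slide": [0,0,-7],"twist": 0,"grip": 0.5},
  {"slide": [0,0,-7],"twist": 0,"grip": 0.5},
])

```text
clock: 20.7
eef_pos: [0.4787, -0.0289, 0.1777]
ee_rot: [0.002, 0.985, 0.174, 0.005]
force: [-0.2, -0.6, 0.2]
gripper_width: 0.0427
```

```bash
python3 -c "
from h import *
look('w6')"
```

```text
t 20.7 pos [ 0.4787 -0.0289  0.1777] xang 20.1 F [-0.22 -0.63  0.23] M [-0.015  0.011  0.009] w 0.0427 q6 1.004 e6 -0.001
d [0.6112 0.0054] [ 15.9   2.2 -75.4] knob deg 47.7 [0.1303 0.1321] [240   0  55  14 428]
a [0.523  0.0633] [ 35.8   9.9 -85.4] knob deg 57.7 [0.1317 0.1329] [124  95  61  29 911]
c [ 0.5665 -0.0762] [ 35.7  10.  -82.2] knob deg 54.5 [0.132  0.1332] [337 109  60  25 932]
b [ 0.4753 -0.0278] [34.8  9.9 31.7] knob deg 120.6 [0.1276 0.1286] [246 190  21  48 632]
```

b is firmly tight at about 0.37 N m: knob 121°, and the springback agrees. Next is the diagonal screw d.

Emit:
apply_moves([
  {"slide": [14.7,0.8,0.3],"twist": -77.3,"grip": 0.5},
  {"slide": [14.7,0.8,0.3],"twist": -77.3,"grip": 0.5},
  {"slide": [14.7,0.8,0.3],"twist": -77.3,"grip": 0.5},
  {"slide": [14.7,0.8,0.3],"twist": -77.3,"grip": 0.5},
  {"slide": [14.7,0.8,0.3],"twist": -77.3,"grip": 0.5},
  {"slide": [14.7,0.8,0.3],"twist": -77.3,"grip": 0.5},
  {"slide": [14.7,0.8,0.3],"twist": -77.3,"grip": 0.5},
  {"slide": [14.7,0.8,0.3],"twist": -77.3,"grip": 0.5},
  {"slide": [14.7,0.8,0.3],"twist": -77.3,"grip": 0.5},
  {"slide": [14.7,0.8,0.3],"twist": -77.3,"grip": 0.5},
])

```text
clock: 21.75
eef_pos: [0.6152, 0.0149, 0.1667]
ee_rot: [-0.001, 0.66, 0.751, -0.001]
force: [0.5, -0.4, 0.3]
gripper_width: 0.0429
```

```bash
python3 -c "
from h import *
look()"
```

```text
t 21.75 pos [0.6152 0.0149 0.1667] xang 97.38 F [ 0.54 -0.37  0.31] M [ 0.008  0.002 -0.002] w 0.0429 q6 -0.225 e6 -0.668
a [0.5238 0.0643] [ 35.4  10.4 -85.8] knob deg 58.1 [0.1317 0.1328] [ 119  100   29   58 1382]
d [0.6155 0.0157] [ 36.1   9.3 -82.7] knob deg 55.0 [0.132  0.1332] [255 188  14  54 719]
b [ 0.4753 -0.0275] [36.4  9.7 31.1] knob deg 121.2 [0.1276 0.1286] [ 43 227  55  34 774]
```

Emit:
apply_moves([
  {"slide": [0,0,3.5],"twist": 0,"grip": 0.5},
  {"slide": [0,0,6.4],"twist": 0,"grip": 0.5},
  {"slide": [0,0,6.4],"twist": 0,"grip": 0.5},
  {"slide": [0,0,6.4],"twist": 0,"grip": 1},
  {"slide": [0,0,6.4],"twist": 0,"grip": 1},
  {"slide": [0,0,6.4],"twist": 0,"grip": 1},
  {"slide": [0,0,6.4],"twist": 0,"grip": 1},
])

```text
clock: 22.5
eef_pos: [0.6162, 0.0146, 0.1066]
ee_rot: [0.001, 0.66, 0.751, 0.0]
force: [-5.4, -0.1, 6.8]
gripper_width: 0.0086
```

Emit:
apply_moves([
  {"slide": [0,0,0.03],"twist": 7,"grip": 1},
  {"slide": [0,0,0.07],"twist": 15,"grip": 1},
  {"slide": [0,0,0.13],"twist": 23,"grip": 1},
  {"slide": [0,0,0.18],"twist": 30,"grip": 1},
  {"slide": [0,0,0.2],"twist": 35,"grip": 1},
  {"slide": [0,0,0.2],"twist": 38,"grip": 1},
  {"slide": [0,0,0.2],"twist": 40,"grip": 1},
  {"slide": [0,0,0.2],"twist": 41,"grip": 1},
  {"slide": [0,0,0.2],"twist": 42,"grip": 1},
  {"slide": [0,0,0.2],"twist": 43,"grip": 1},
])

```text
clock: 23.5
eef_pos: [0.6151, 0.0147, 0.1041]
ee_rot: [-0.0, 0.889, 0.457, -0.001]
force: [-9.6, -0.7, 6.8]
gripper_width: 0.0085
```

```bash
python3 -c "
from h import *
tq(6)"
```

```text
Mz [0.205 0.223 0.206 0.223 0.246 0.186] mean 0.215 e6 [0.079 0.272 0.274 0.219 0.207 0.205] F [-8.34 -0.04  6.42]
t 23.8 pos [0.6151 0.0147 0.104 ] xang 54.43 F [-9.18 -0.65  7.72] M [-0.127  1.35   0.186] w 0.0081 q6 0.525 e6 0.205
```

Emit:
apply_moves([
  {"slide": [0,0,0.02],"twist": 3,"grip": 1},
  {"slide": [0,0,0.03],"twist": 5,"grip": 1},
  {"slide": [0,0,0.04],"twist": 7,"grip": 1},
  {"slide": [0,0,0.05],"twist": 8,"grip": 1},
  {"slide": [0,0,0.05],"twist": 9,"grip": 1},
  {"slide": [0,0,0.05],"twist": 10,"grip": 1},
])

```text
clock: 24.4
eef_pos: [0.6149, 0.0149, 0.1036]
ee_rot: [-0.0, 0.926, 0.378, -0.001]
force: [-9.0, 0.6, 7.3]
gripper_width: 0.0086
```

```bash
python3 -c "
from h import *
tq(6)"
```

```text
Mz [0.226 0.233 0.229 0.267 0.254 0.231] mean 0.24 e6 [0.116 0.303 0.308 0.259 0.248 0.246] F [-9.1   0.43  7.48]
t 24.7 pos [0.6149 0.0149 0.1035] xang 44.44 F [-8.59  0.58  7.06] M [-0.068  1.514  0.257] w 0.0086 q6 0.699 e6 0.245
```

Emit:
apply_moves([
  {"slide": [0,0,0.02],"twist": 3,"grip": 1},
  {"slide": [0,0,0.03],"twist": 5,"grip": 1},
  {"slide": [0,0,0.04],"twist": 7,"grip": 1},
  {"slide": [0,0,0.05],"twist": 8,"grip": 1},
  {"slide": [0,0,0.05],"twist": 9,"grip": 1},
  {"slide": [0,0,0.05],"twist": 10,"grip": 1},
])

```text
clock: 25.3
eef_pos: [0.6147, 0.0151, 0.1031]
ee_rot: [-0.0, 0.955, 0.296, -0.002]
force: [-9.6, 0.4, 7.1]
gripper_width: 0.0086
```

```bash
python3 -c "
from h import *
tq(6)"
```

```text
Mz [0.283 0.28  0.331 0.285 0.281 0.375] mean 0.306 e6 [0.177 0.37  0.376 0.326 0.315 0.312] F [-9.7   0.49  8.05]
t 25.6 pos [0.6147 0.0151 0.1031] xang 34.45 F [-10.84   0.48   8.3 ] M [0.028 1.676 0.316] w 0.0086 q6 0.873 e6 0.312
```

Emit:
apply_moves([
  {"slide": [0,0,0],"twist": 2,"grip": 1},
  {"slide": [0,0,0.02],"twist": 4,"grip": 1},
  {"slide": [0,0,0.02],"twist": 5,"grip": 1},
  {"slide": [0,0,0.02],"twist": 6,"grip": 1},
  {"slide": [0,0,0.02],"twist": 7,"grip": 1},
])

```text
clock: 26.1
eef_pos: [0.6146, 0.0152, 0.1029]
ee_rot: [-0.0, 0.971, 0.237, -0.002]
force: [-10.3, 1.1, 7.5]
gripper_width: 0.0086
```

```bash
python3 -c "
from h import *
tq(6)"
```

```text
Mz [0.363 0.422 0.429 0.39  0.352 0.32 ] mean 0.379 e6 [0.241 0.428 0.43  0.38  0.369 0.367] F [-9.92  0.74  8.1 ]
t 26.4 pos [0.6146 0.0153 0.1028] xang 27.47 F [-9.49  1.35  8.43] M [0.1  1.74 0.35] w 0.0086 q6 0.995 e6 0.367
```

Emit:
apply_moves([
  {"slide": [0,0,0],"twist": 0,"grip": 0.5},
  {"slide": [0,0,0],"twist": 0,"grip": 0.5},
  {"slide": [0,0,0],"twist": 0,"grip": 0.5},
  {"slide": [0,0,-3.5],"twist": 0,"grip": 0.5},
  {"slide": [0,0,-7],"twist": 0,"grip": 0.5},
  {"slide": [0,0,-7],"twist": 0,"grip": 0.5},
])

```text
clock: 27.0
eef_pos: [0.6198, 0.0145, 0.1783]
ee_rot: [0.002, 0.972, 0.237, 0.006]
force: [0.6, 0.1, 0.3]
gripper_width: 0.0426
```

```bash
python3 -c "
from h import *
look('w7')"
```

```text
t 27.0 pos [0.6198 0.0145 0.1783] xang 27.39 F [0.57 0.14 0.35] M [-0.05   0.004  0.027] w 0.0426 q6 0.996 e6 -0.001
d [0.6156 0.0157] [35.3  9.9 39.2] knob deg 113.1 [0.1281 0.1291] [245 189  20  49 636]
c [ 0.5643 -0.0596] [ 9.   2.7 18.7] knob deg 133.6 [0.1313 0.1325] [304 295   8  21  86]
```

Both b and d are tight at about 0.37 N m while a and c stand at about 58° and 55°. Next is a.

Emit:
apply_moves([
  {"slide": [-5.9,-8.6,0.3],"twist": -66.9,"grip": 0.5},
  {"slide": [-5.9,-8.6,0.3],"twist": -66.9,"grip": 0.5},
  {"slide": [-5.9,-8.6,0.3],"twist": -66.9,"grip": 0.5},
  {"slide": [-5.9,-8.6,0.3],"twist": -66.9,"grip": 0.5},
  {"slide": [-5.9,-8.6,0.3],"twist": -66.9,"grip": 0.5},
  {"slide": [-5.9,-8.6,0.3],"twist": -66.9,"grip": 0.5},
  {"slide": [-5.9,-8.6,0.3],"twist": -66.9,"grip": 0.5},
  {"slide": [-5.9,-8.6,0.3],"twist": -66.9,"grip": 0.5},
  {"slide": [-5.9,-8.6,0.3],"twist": -66.9,"grip": 0.5},
])

```text
clock: 27.95
eef_pos: [0.5233, 0.064, 0.1669]
ee_rot: [-0.001, 0.68, 0.733, -0.0]
force: [0.3, -0.6, 0.1]
gripper_width: 0.0427
```

```bash
python3 -c "
from h import *
look()"
```

```text
t 27.95 pos [0.5233 0.064  0.1669] xang 94.28 F [ 0.26 -0.56  0.05] M [-0.014  0.011  0.029] w 0.0427 q6 -0.094 e6 -0.532
a [0.5234 0.0646] [ 35.4   9.8 -86. ] knob deg 58.3 [0.1318 0.1329] [254 188  15  54 720]
d [0.6188 0.0254] [18.7  3.9 32.3] knob deg 120.0 [0.1239 0.1267] [361 261  35  16 127]
b [ 0.4906 -0.019 ] [  8.    1.3 -68.2] knob deg 40.5 [0.1252 0.1276] [210 302   6  14  52]
```

Emit:
apply_moves([
  {"slide": [0,0,3.5],"twist": 0,"grip": 0.5},
  {"slide": [0,0,6.4],"twist": 0,"grip": 0.5},
  {"slide": [0,0,6.4],"twist": 0,"grip": 0.5},
  {"slide": [0,0,6.4],"twist": 0,"grip": 1},
  {"slide": [0,0,6.4],"twist": 0,"grip": 1},
  {"slide": [0,0,6.4],"twist": 0,"grip": 1},
  {"slide": [0,0,6.4],"twist": 0,"grip": 1},
])

```text
clock: 28.7
eef_pos: [0.5241, 0.064, 0.1063]
ee_rot: [0.0, 0.68, 0.733, -0.0]
force: [-5.8, -0.6, 4.9]
gripper_width: 0.0084
```

Emit:
apply_moves([
  {"slide": [0,0,0.03],"twist": 7,"grip": 1},
  {"slide": [0,0,0.07],"twist": 15,"grip": 1},
  {"slide": [0,0,0.13],"twist": 23,"grip": 1},
  {"slide": [0,0,0.18],"twist": 30,"grip": 1},
  {"slide": [0,0,0.2],"twist": 35,"grip": 1},
  {"slide": [0,0,0.2],"twist": 38,"grip": 1},
  {"slide": [0,0,0.2],"twist": 40,"grip": 1},
  {"slide": [0,0,0.2],"twist": 41,"grip": 1},
  {"slide": [0,0,0.2],"twist": 42,"grip": 1},
])

```text
clock: 29.6
eef_pos: [0.5235, 0.064, 0.1037]
ee_rot: [0.0, 0.898, 0.441, -0.001]
force: [-5.4, 0.3, 3.9]
gripper_width: 0.0088
```

```bash
python3 -c "
from h import *
tq(6)"
```

```text
Mz [0.193 0.179 0.204 0.174 0.209 0.203] mean 0.194 e6 [0.038 0.234 0.241 0.191 0.179 0.177] F [-5.66 -0.4   3.52]
t 29.9 pos [0.5235 0.064  0.1037] xang 52.32 F [-5.55  0.06  3.74] M [-0.124  0.907  0.142] w 0.0086 q6 0.639 e6 0.177
```

Free-running at 100°. Turning on in 10° steps.

Emit:
apply_moves([
  {"slide": [0,0,0.02],"twist": 3,"grip": 1},
  {"slide": [0,0,0.03],"twist": 5,"grip": 1},
  {"slide": [0,0,0.04],"twist": 7,"grip": 1},
  {"slide": [0,0,0.05],"twist": 8,"grip": 1},
  {"slide": [0,0,0.05],"twist": 9,"grip": 1},
  {"slide": [0,0,0.05],"twist": 10,"grip": 1},
])

```text
clock: 30.5
eef_pos: [0.5234, 0.064, 0.1031]
ee_rot: [-0.0, 0.933, 0.361, -0.001]
force: [-6.1, -0.6, 2.6]
gripper_width: 0.0086
```

```bash
python3 -c "
from h import *
tq(6)"
```

```text
Mz [0.168 0.164 0.222 0.182 0.166 0.202] mean 0.184 e6 [0.069 0.252 0.255 0.207 0.195 0.193] F [-6.03 -0.12  3.24]
t 30.8 pos [0.5234 0.064  0.1031] xang 42.32 F [-6.08  0.37  3.34] M [-0.124  0.966  0.208] w 0.0083 q6 0.813 e6 0.193
```

Emit:
apply_moves([
  {"slide": [0,0,0.02],"twist": 3,"grip": 1},
  {"slide": [0,0,0.03],"twist": 5,"grip": 1},
  {"slide": [0,0,0.04],"twist": 7,"grip": 1},
  {"slide": [0,0,0.05],"twist": 8,"grip": 1},
  {"slide": [0,0,0.05],"twist": 9,"grip": 1},
  {"slide": [0,0,0.05],"twist": 10,"grip": 1},
])

```text
clock: 31.4
eef_pos: [0.5233, 0.0641, 0.1027]
ee_rot: [-0.0, 0.961, 0.278, -0.001]
force: [-5.0, 0.8, 3.8]
gripper_width: 0.0087
```

```bash
python3 -c "
from h import *
tq(6)"
```

```text
Mz [0.21  0.223 0.253 0.213 0.303 0.203] mean 0.234 e6 [0.133 0.321 0.325 0.275 0.264 0.262] F [-6.29  0.38  4.  ]
t 31.7 pos [0.5232 0.0641 0.1027] xang 32.34 F [-6.53 -0.11  3.11] M [-0.03   1.062  0.267] w 0.0085 q6 0.987 e6 0.261
```

Emit:
apply_moves([
  {"slide": [0,0,0.02],"twist": 3,"grip": 1},
  {"slide": [0,0,0.03],"twist": 5,"grip": 1},
  {"slide": [0,0,0.04],"twist": 7,"grip": 1},
  {"slide": [0,0,0.04],"twist": 8,"grip": 1},
  {"slide": [0,0,0.04],"twist": 9,"grip": 1},
  {"slide": [0,0,0.04],"twist": 10,"grip": 1},
])

```text
clock: 32.3
eef_pos: [0.5232, 0.0642, 0.1023]
ee_rot: [-0.0, 0.981, 0.193, -0.001]
force: [-6.6, 0.5, 4.1]
gripper_width: 0.0084
```

```bash
python3 -c "
from h import *
tq(6)"
```

```text
Mz [0.31  0.405 0.423 0.329 0.341 0.36 ] mean 0.361 e6 [0.199 0.389 0.394 0.345 0.334 0.331] F [-6.49  0.35  4.2 ]
t 32.6 pos [0.5232 0.0642 0.1023] xang 22.35 F [-6.2   1.08  3.93] M [-0.035  1.212  0.31 ] w 0.0085 q6 1.162 e6 0.331
```

Emit:
apply_moves([
  {"slide": [0,0,0],"twist": 1,"grip": 1},
  {"slide": [0,0,0],"twist": 2,"grip": 1},
  {"slide": [0,0,0],"twist": 3,"grip": 1},
])

```text
clock: 32.9
eef_pos: [0.5231, 0.0643, 0.1022]
ee_rot: [-0.0, 0.986, 0.168, -0.001]
force: [-6.2, 0.8, 3.1]
gripper_width: 0.0085
```

```bash
python3 -c "
from h import *
tq(6)"
```

```text
Mz [0.34  0.365 0.356 0.347 0.419 0.338] mean 0.361 e6 [0.223 0.414 0.421 0.372 0.36  0.358] F [-6.4   0.64  3.31]
t 33.2 pos [0.5231 0.0643 0.1022] xang 19.36 F [-6.31  1.21  4.15] M [0.013 1.156 0.303] w 0.0086 q6 1.214 e6 0.358
```

Emit:
apply_moves([
  {"slide": [0,0,0],"twist": 0,"grip": 0.5},
  {"slide": [0,0,0],"twist": 0,"grip": 0.5},
  {"slide": [0,0,0],"twist": 0,"grip": 0.5},
  {"slide": [0,0,-3.5],"twist": 0,"grip": 0.5},
  {"slide": [0,0,-7],"twist": 0,"grip": 0.5},
  {"slide": [0,0,-7],"twist": 0,"grip": 0.5},
])

```text
clock: 33.8
eef_pos: [0.5278, 0.064, 0.1775]
ee_rot: [0.001, 0.986, 0.168, 0.006]
force: [1.4, -0.1, 0.2]
gripper_width: 0.0424
```

```bash
python3 -c "
from h import *
look()"
```

```text
t 33.8 pos [0.5278 0.064  0.1775] xang 19.29 F [ 1.44 -0.07  0.23] M [-0.01  -0.017 -0.027] w 0.0424 q6 1.215 e6 -0.001
d [0.615  0.0158] [35.8 10.4 39.4] knob deg 112.9 [0.1282 0.1293] [ 350   94   30   53 1016]
a [0.5235 0.0641] [35.5 10.  31. ] knob deg 121.3 [0.1275 0.1285] [247 191  20  48 632]
c [ 0.5666 -0.076 ] [ 36.6  10.3 -82.1] knob deg 54.4 [0.1322 0.1332] [418 209  61  27 913]
```

a is tight at 0.36 N m. Last one: c.

Emit:
apply_moves([
  {"slide": [-0.5,14.7,0.3],"twist": -78.2,"grip": 0.5},
  {"slide": [-0.5,14.7,0.3],"twist": -78.2,"grip": 0.5},
  {"slide": [-0.5,14.7,0.3],"twist": -78.2,"grip": 0.5},
  {"slide": [-0.5,14.7,0.3],"twist": -78.2,"grip": 0.5},
  {"slide": [-0.5,14.7,0.3],"twist": -78.2,"grip": 0.5},
  {"slide": [-0.5,14.7,0.3],"twist": -78.2,"grip": 0.5},
  {"slide": [-0.5,14.7,0.3],"twist": -78.2,"grip": 0.5},
  {"slide": [-0.5,14.7,0.3],"twist": -78.2,"grip": 0.5},
  {"slide": [-0.5,14.7,0.3],"twist": -78.2,"grip": 0.5},
  {"slide": [-0.5,14.7,0.3],"twist": -78.2,"grip": 0.5},
])

```text
clock: 34.85
eef_pos: [0.5671, -0.0762, 0.1662]
ee_rot: [-0.001, 0.658, 0.753, -0.0]
force: [-0.1, 0.3, -0.8]
gripper_width: 0.0427
```

```bash
python3 -c "
from h import *
look()"
```

```text
t 34.85 pos [ 0.5671 -0.0762  0.1662] xang 97.69 F [-0.08  0.25 -0.75] M [-0.04   0.003  0.006] w 0.0427 q6 -0.398 e6 -0.067
a [0.5136 0.0525] [ 7.9  1.6 17.2] knob deg 135.1 [0.1222 0.1246] [194   0  21   7  88]
d [0.6149 0.0154] [35.4 10.  38.7] knob deg 113.6 [0.128  0.1292] [ 325   69   60   43 1039]
b [ 0.4755 -0.0277] [35.5 10.2 32.8] knob deg 119.5 [0.1276 0.1288] [ 106  113   58   34 1004]
c [ 0.5667 -0.0759] [ 35.9   9.3 -82. ] knob deg 54.3 [0.132 0.133] [254 189  14  54 732]
```

Aligned. I grip and turn 44° to about 98.5°.

Emit:
apply_moves([
  {"slide": [0,0,3.5],"twist": 0,"grip": 0.5},
  {"slide": [0,0,6.4],"twist": 0,"grip": 0.5},
  {"slide": [0,0,6.4],"twist": 0,"grip": 0.5},
  {"slide": [0,0,6.4],"twist": 0,"grip": 1},
  {"slide": [0,0,6.4],"twist": 0,"grip": 1},
  {"slide": [0,0,6.4],"twist": 0,"grip": 1},
  {"slide": [0,0,6.4],"twist": 0,"grip": 1},
])

```text
clock: 35.6
eef_pos: [0.5677, -0.0768, 0.1058]
ee_rot: [0.0, 0.659, 0.752, -0.001]
force: [-4.9, -0.6, 3.0]
gripper_width: 0.0086
```

Emit:
apply_moves([
  {"slide": [0,0,0.03],"twist": 7,"grip": 1},
  {"slide": [0,0,0.07],"twist": 15,"grip": 1},
  {"slide": [0,0,0.13],"twist": 23,"grip": 1},
  {"slide": [0,0,0.18],"twist": 30,"grip": 1},
  {"slide": [0,0,0.2],"twist": 36,"grip": 1},
  {"slide": [0,0,0.2],"twist": 39,"grip": 1},
  {"slide": [0,0,0.2],"twist": 41,"grip": 1},
  {"slide": [0,0,0.2],"twist": 42,"grip": 1},
  {"slide": [0,0,0.2],"twist": 43,"grip": 1},
  {"slide": [0,0,0.2],"twist": 44,"grip": 1},
])

```text
clock: 36.6
eef_pos: [0.5669, -0.0768, 0.1032]
ee_rot: [0.0, 0.893, 0.45, -0.001]
force: [-5.7, -0.1, 2.3]
gripper_width: 0.0084
```

```bash
python3 -c "
from h import *
tq(6)"
```

```text
Mz [0.215 0.213 0.233 0.186 0.223 0.174] mean 0.208 e6 [0.062 0.253 0.253 0.2   0.189 0.187] F [-6.19 -0.79  2.08]
t 36.9 pos [ 0.5669 -0.0768  0.1031] xang 53.53 F [-6.34 -0.83  2.15] M [-0.185  1.018  0.213] w 0.0081 q6 0.373 e6 0.187
```

Emit:
apply_moves([
  {"slide": [0,0,0.02],"twist": 3,"grip": 1},
  {"slide": [0,0,0.03],"twist": 5,"grip": 1},
  {"slide": [0,0,0.04],"twist": 7,"grip": 1},
  {"slide": [0,0,0.05],"twist": 8,"grip": 1},
  {"slide": [0,0,0.05],"twist": 9,"grip": 1},
  {"slide": [0,0,0.05],"twist": 10,"grip": 1},
])

```text
clock: 37.5
eef_pos: [0.5667, -0.0767, 0.1026]
ee_rot: [-0.0, 0.929, 0.371, -0.001]
force: [-6.8, 0.4, 2.1]
gripper_width: 0.0085
```

```bash
python3 -c "
from h import *
tq(6)"
```

```text
Mz [0.192 0.251 0.203 0.246 0.243 0.22 ] mean 0.226 e6 [0.092 0.282 0.29  0.241 0.229 0.227] F [-6.36 -0.52  2.36]
t 37.8 pos [ 0.5667 -0.0767  0.1026] xang 43.55 F [-5.84 -0.32  1.65] M [-0.16   1.034  0.2  ] w 0.0085 q6 0.548 e6 0.227
```

Emit:
apply_moves([
  {"slide": [0,0,0.02],"twist": 3,"grip": 1},
  {"slide": [0,0,0.03],"twist": 5,"grip": 1},
  {"slide": [0,0,0.04],"twist": 7,"grip": 1},
  {"slide": [0,0,0.05],"twist": 8,"grip": 1},
  {"slide": [0,0,0.05],"twist": 9,"grip": 1},
  {"slide": [0,0,0.05],"twist": 10,"grip": 1},
])

```text
clock: 38.4
eef_pos: [0.5666, -0.0766, 0.1022]
ee_rot: [-0.0, 0.958, 0.288, -0.002]
force: [-7.6, -0.2, 4.4]
gripper_width: 0.0085
```

```bash
python3 -c "
from h import *
tq(6)"
```

```text
Mz [0.303 0.341 0.292 0.281 0.248 0.317] mean 0.297 e6 [0.167 0.358 0.364 0.314 0.303 0.301] F [-7.21 -0.06  3.28]
t 38.7 pos [ 0.5666 -0.0766  0.1022] xang 33.56 F [-7.44 -0.18  2.54] M [-0.089  1.247  0.352] w 0.0085 q6 0.722 e6 0.3
```

Torque is 0.30. Turning 8° more for about 0.35.

Emit:
apply_moves([
  {"slide": [0,0,0],"twist": 2,"grip": 1},
  {"slide": [0,0,0.02],"twist": 4,"grip": 1},
  {"slide": [0,0,0.02],"twist": 5,"grip": 1},
  {"slide": [0,0,0.02],"twist": 6,"grip": 1},
  {"slide": [0,0,0.02],"twist": 7,"grip": 1},
  {"slide": [0,0,0.02],"twist": 8,"grip": 1},
])

```text
clock: 39.3
eef_pos: [0.5665, -0.0765, 0.1019]
ee_rot: [-0.0, 0.975, 0.221, -0.002]
force: [-7.8, 0.2, 2.7]
gripper_width: 0.0088
```

```bash
python3 -c "
from h import *
tq(6)"
```

```text
Mz [0.322 0.44  0.336 0.371 0.345 0.4  ] mean 0.369 e6 [0.219 0.408 0.416 0.366 0.355 0.353] F [-7.09  0.69  3.1 ]
t 39.6 pos [ 0.5665 -0.0764  0.1019] xang 25.57 F [-7.78 -0.45  3.44] M [-0.054  1.241  0.323] w 0.0086 q6 0.861 e6 0.352
```

Emit:
apply_moves([
  {"slide": [0,0,0],"twist": 0,"grip": 0.5},
  {"slide": [0,0,0],"twist": 0,"grip": 0.5},
  {"slide": [0,0,0],"twist": 0,"grip": 0.5},
  {"slide": [0,0,-3.5],"twist": 0,"grip": 0.5},
  {"slide": [0,0,-7],"twist": 0,"grip": 0.5},
  {"slide": [0,0,-7],"twist": 0,"grip": 0.5},
])

```text
clock: 40.2
eef_pos: [0.5716, -0.0773, 0.1777]
ee_rot: [0.003, 0.975, 0.221, 0.005]
force: [1.2, 0.3, -0.1]
gripper_width: 0.0427
```

```bash
python3 -c "
from h import *
look()"
```

```text
t 40.2 pos [ 0.5716 -0.0773  0.1777] xang 25.5 F [ 1.16  0.34 -0.14] M [ 0.047 -0.034  0.009] w 0.0427 q6 0.862 e6 -0.001
d [0.6152 0.0152] [35.9 10.3 39.1] knob deg 113.2 [0.1279 0.1291] [ 148   72   34   56 1030]
a [0.5238 0.0635] [34.9 11.  30.3] knob deg 122.0 [0.1272 0.1285] [  44  164   36   49 1139]
c [ 0.5669 -0.0765] [35.7  9.9 36.6] knob deg 115.7 [0.1279 0.1291] [245 190  21  50 643]
b [ 0.4885 -0.0222] [ 6.5  6.  24.6] knob deg 127.7 [0.1267 0.128 ] [146 262  17  15 160]
```

All four are tight by feel. b and d may have lost up to half of their pressure, so I test d gently with the wing: up to about 0.29 N m the bush should only wind up and the screw should not move.

Emit:
apply_moves([
  {"slide": [8.3,-6.2,0],"twist": -13.7,"grip": 0.5},
  {"slide": [8.3,-6.2,0],"twist": -13.7,"grip": 0.5},
  {"slide": [8.3,-6.2,0],"twist": -13.7,"grip": 0.5},
  {"slide": [8.3,-6.2,0],"twist": -13.7,"grip": 0.5},
  {"slide": [8.3,-6.2,0],"twist": -13.7,"grip": 0.5},
  {"slide": [8.3,-6.2,3.5],"twist": -13.7,"grip": 0.5},
  {"slide": [8.3,-6.2,6.9],"twist": -13.7,"grip": 0.5},
  {"slide": [8.3,-6.2,6.9],"twist": -13.7,"grip": 0.5},
  {"slide": [8.3,-6.2,6.9],"twist": -13.7,"grip": 0.5},
])

```text
clock: 41.15
eef_pos: [0.6151, 0.0144, 0.1011]
ee_rot: [-0.0, 0.942, 0.335, -0.001]
force: [-0.1, 0.2, -0.8]
gripper_width: 0.0426
```

Emit:
apply_moves([
  {"slide": [0,0,0],"twist": 0,"grip": 1},
  {"slide": [0,0,0],"twist": 0,"grip": 1},
  {"slide": [0,0,0],"twist": 0,"grip": 1},
  {"slide": [0,0,0],"twist": 0,"grip": 1},
  {"slide": [0,0,0],"twist": 2,"grip": 1},
  {"slide": [0,0,0],"twist": 4,"grip": 1},
  {"slide": [0,0,0],"twist": 5,"grip": 1},
  {"slide": [0,0,0],"twist": 6,"grip": 1},
  {"slide": [0,0,0],"twist": 7,"grip": 1},
])

```text
clock: 42.05
eef_pos: [0.6163, 0.0163, 0.1044]
ee_rot: [-0.001, 0.961, 0.277, 0.001]
force: [-4.0, 2.5, 7.0]
gripper_width: 0.0086
```

```bash
python3 -c "
from h import *
tq(6)"
```

```text
Mz [0.196 0.199 0.186 0.146 0.158 0.201] mean 0.181 e6 [0.063 0.259 0.266 0.216 0.204 0.202] F [-4.4   2.62  6.81]
t 42.35 pos [0.6163 0.0163 0.1044] xang 32.25 F [-4.71  3.47  6.51] M [0.554 0.879 0.189] w 0.0081 q6 0.913 e6 0.202
```

Emit:
apply_moves([
  {"slide": [0,0,0],"twist": 1,"grip": 1},
  {"slide": [0,0,0],"twist": 2,"grip": 1},
  {"slide": [0,0,0],"twist": 3,"grip": 1},
])

```text
clock: 42.65
eef_pos: [0.6163, 0.0162, 0.1043]
ee_rot: [-0.0, 0.968, 0.252, 0.001]
force: [-5.1, 2.7, 6.2]
gripper_width: 0.0083
```

```bash
python3 -c "
from h import *
tq(6)"
```

```text
Mz [0.25  0.323 0.28  0.282 0.274 0.306] mean 0.286 e6 [0.155 0.351 0.358 0.308 0.296 0.294] F [-4.91  2.91  6.5 ]
t 42.95 pos [0.6163 0.0163 0.1044] xang 29.28 F [-5.13  3.21  6.39] M [0.463 0.827 0.247] w 0.0084 q6 0.965 e6 0.293
```

The torque rose 0.09 N m over 3°, which is the pure bush stiffness. So screw d holds at 0.29 N m, at least about 23 N. Releasing and retreating for a last look.

Emit:
apply_moves([
  {"slide": [0,0,0],"twist": 0,"grip": 0.5},
  {"slide": [0,0,0],"twist": 0,"grip": 0.5},
  {"slide": [0,0,0],"twist": 0,"grip": 0.5},
  {"slide": [0,0,-3.5],"twist": 0,"grip": 0.3},
  {"slide": [0,0,-8],"twist": 0,"grip": 0.3},
  {"slide": [-1,6,-13],"twist": 0,"grip": 0.3},
  {"slide": [-5,7,-16],"twist": 0,"grip": 0.3},
  {"slide": [-7,7,-16],"twist": 0,"grip": 0.3},
  {"slide": [-7,7,-16],"twist": 0,"grip": 0.3},
  {"slide": [-7,7,-16],"twist": 0,"grip": 0.3},
])

```text
clock: 43.95
eef_pos: [0.589, -0.0805, 0.2621]
ee_rot: [0.0, 0.968, 0.251, 0.001]
force: [0.2, 0.2, -0.8]
gripper_width: 0.0595
```

Run:
```python
from h import *
look('w8')
im,P,K,R,t=cloud("wrist")
c=np.array([.5455,-.0065]); th=np.radians(27.7); q=(P[...,:2]-c)@np.array([[np.cos(th),np.sin(th)],[-np.sin(th),np.cos(th)]])
# box coords: rotate world by +27.7deg
m=(np.abs(q).max(-1)<.062)&(P[...,2]>.08)&(P[...,2]<.096)
A=np.c_[P[m][:,:2]-c,np.ones(m.sum())]; z=P[m][:,2]
for _ in range(4):
    s,*_r=np.linalg.lstsq(A,z,rcond=None); k=np.abs(A@s-z)<.0015; A,z=A[k],z[k]
print("cover plane",s.round(4),"n",len(z),"tilt",np.hypot(*s[:2]).round(4))
im2,d2,K,R,t=snap("scene"); old=cv2.imread("pics/scene1.png")[:,:,::-1]
save("fin",np.hstack([im2[150:300,140:340],old[150:300,140:340]]))
```

```text
t 43.95 pos [ 0.589  -0.0805  0.2621] xang 29.12 F [ 0.17  0.22 -0.81] M [0.029 0.001 0.008] w 0.0595 q6 0.802 e6 -0.012
d [0.6155 0.0151] [34.8  9.9 38.8] knob deg 113.5 [0.128  0.1294] [179  97  20  37 451]
a [0.5238 0.0633] [33.8 10.4 30.3] knob deg 122.0 [0.1273 0.1285] [101 155  20  34 501]
c [ 0.567 -0.077] [35.7  9.7 37.1] knob deg 115.2 [0.1279 0.1292] [240 182  14  35 329]
b [ 0.4798 -0.0257] [24.5 10.5 34.3] knob deg 118.0 [0.1275 0.1287] [164 231  13  25 214]
cover plane [ 0.0016 -0.0021  0.0888] n 8761 tilt 0.0026
```

View pics/fin.png

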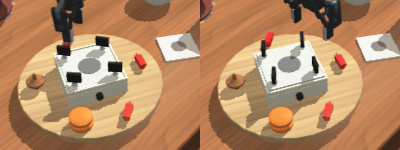

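The final picture (left) shows all four wings turned. The cover is flat (tilt about 0.003 rad), and the whistles at (140,60) and (128,110), top (35,80) and yo-yo (80,120) are where they were. The third whistle, near (68,40), is partly hidden by the gripper, which is now well clear. Handing in.

```bash
python3 -c "
from bench import ctrl
print(ctrl.job_done())"
```

```text
the job is handed in; nothing more can be done
None
```

I tightened all four wing screws in two crisscross rounds and handed the job in at about 44 s of the 72 s limit. The hand-in reports no verdict.

- **First round:** I turned a and c, then d and b, each part-way. The wings, once let go, stood at a 58°, c 55°, d 55° and b 56°.
- **Second round:** I turned b and d, then a and c, each until it went stiff. The final torques were b 0.37, d 0.37, a 0.36 and c 0.36 N m, below the 0.38 upper end of firmly tight. The wrist moment and the last joint's torque agreed to within about 0.02 N m.

| Last check | Result |
|---|---|
| Cover tilt | about 0.003 rad (limit 0.012) |
| Screw d, after the other pair was tightened | still held at 0.29 N m, so at least about 23 N |
| Screws a, b and c at the end | pressure not re-tested |
| Two whistles, top and yo-yo | in place in the last picture |
| Third whistle | partly hidden by the gripper in the last picture |
| Bowl | mostly outside the final crop, so not checked; the arm never went near it |

One small disagreement: the springback of b's wing suggested about 0.40 N m, against 0.37 measured directly. That is within the roughly 1° error of reading the wing angle.

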